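Feel for the blind well of a block-heater insert on the depth gauge, then hold it well-up

TASK

An aluminium insert of the block heater lies on its side; only one of its two ends has a well. Seat it flat and square in the cradle of the depth gauge, well towards the feeler pin, and slide it over the pin until its end is home against the stop, which shows that the well is clear to its floor. Then take it out of the gauge, turn it well-up and finish while still holding it there in the gripper, level and at least 15 cm above the bench, ready for a vial; leave the bottles, the glassware and the crucible undisturbed.

Things in the scene. Friction and masses are not known exactly. Their poses are not given: they have to be found in the camera images.
- insert: loose plain aluminium block, 40 x 40 mm square, 70 mm long, about 0.24 kg. Origin: centre of its closed (solid) end; its z axis runs along its length from the closed to the open end, so z points up when it is well-up. Centre of mass 31 mm from the closed end. Starts lying on the bench on a long side, z level, facing any way
- insert_mouth (a point): centre of the insert's open end, 70 mm from its origin along its z; axes as the insert's. Here opens the one blind round well, on the z axis, 22 mm in diameter and 45 mm deep; the 25 mm behind it are solid
- gauge: fixed well-depth gauge, 72 x 215 x 64 mm. Origin: on the bench under the middle of the cradle; y runs level along the cradle towards the stop, x across, z up. The cradle floor, 12 mm over the bench, runs from y = -105 mm to the stop. Rails from y = -55 to +50 mm make it a channel 42.4 mm wide, open above and behind; rail tops 26 mm over the bench, bevelled (mouth 52 mm), 66 mm wide over all
- gauge_stop (a point): point on the stop's face on the axis of the feeler pin, at x = 0, y = +75, z = +32 mm of the gauge (20 mm above the cradle floor); axes as the gauge's. The stop is a grey block 70 mm wide, 30 mm thick and 64 mm high over the bench
- feeler (a joint): travel (m) of the sprung steel pin, 16 mm thick with bevelled nose: 0 at rest, 50 mm out of the stop towards -y of the gauge; 0.012 pushed in to its hard end. Pushes back 1.5 N plus 0.3 N per mm, so an insert let go is pushed off. Insert home: the well's floor has pushed it in about 5 mm; a solid end pushes it 12 mm and halts 38 mm short of the stop
- heater: fixed white block heater, 150 x 150 x 114 mm, with three inserts in its four seats; nothing to do with it here. Origin: centre of its underside. (The tall front of the fixed spectrometer stands along the back of the bench, from x = 0.57 m of the world on: carry things in front of it)
- green_bottle: small white bottle with green cap, 40 x 86 mm, loose; leave alone. Origin: centre of its underside
- white_bottle: small white bottle with white cap, 38 x 76 mm, loose; leave alone. Origin: centre of its underside
- amber_bottle: small brown bottle with black cap, 42 x 90 mm, loose; leave alone. Origin: centre of its underside
- beaker: glass beaker, 52 x 70 mm, loose; leave alone. Origin: centre of its underside
- crucible: white porcelain crucible, 41 x 31 mm, loose; leave alone. Origin: centre of its underside
- flask: volumetric flask with green stopper, 50 x 140 mm, loose; leave alone. Origin: centre of its underside
There are look-alikes about, which are no part of the job. Leave any pink look-alike of the insert alone.

How it is judged:
By the outcome, as a careful person would: the job done as asked, in the order asked, and still so for the second after the job is handed in, while the arm keeps its last pose, push and grip.
It also fails if it takes over 58 s, if anything falls off the work surface, if the arm or the gripper's body presses on something with over 40 N, if the wrist force passes 120 N, or if a joint passes its speed limit or range.

ROBOT

A 7-joint arm with a two-finger parallel gripper is mounted at the origin on a cart in front of the work surface, level with it; the furniture and walls round the work are solid. World frame = base frame: x ahead of the robot, y to its left, z up, the work surface at z = 0. Lengths are in m, angles in rad, forces in N, time in s.
With the tool pointing down it reaches from about 0.425 to 0.925 m from the base axis. Payload 6.8 kg.
Tool frame: the origin (TCP) lies on the front face of the gripper's body, between the roots of the fingers; the fingertips stand 73 mm ahead of it and the grasp point (between the pads) lies 54 mm ahead of it (env.nose_length is the distance from the TCP to the fingertips, in m); z points along the fingers, y is the direction in which the jaws open and shut (so a half turn about z gives the same grasp; the last joint's range is limited). The gripper opens to 85 mm and grips with 20 to 120 N. Pads are 22 mm wide; open, the fingers measure 114 mm over their backs; the gripper's body (76 mm by 85 mm) begins 54 mm behind the grasp point. The pads swing forward as they close: fully open they stand 13 mm farther back than shut.
Start: joints at [1.163, 0.477, 0.022, 1.555, -0.011, 1.109, -0.083], TCP at [0.199, -0.645, 0.304] pointing down, gripper open.
Joint ranges: [-2.96, 2.96], [-0.34, 2.1], [-1.41, 1.46], [0.24, 2.44], [-1.37, 4.51], [0.17, 1.92], [-2.96, 2.96]. Speed limits (rad/s): [2.39, 2.39, 3.14, 3.14, 3.14, 3.14, 3.14].

INTERFACE

Orientations are given as a unit quaternion [w, x, y, z].
In Python, from cell import env, kin, camera, calibration, job gives the robot as it stands. The module is installed in compiled form; this text tells all that it offers. Calls block until the motion is done:
- env.reach(position, orientation): joint-space move of the TCP to a pose.
- env.movel(position, velocity=0.15, rot=None, stop_force=None): straight line of the TCP; rot=None keeps the orientation; velocity is the mean speed in m/s. With stop_force (N) it stops when the force on the tool has changed by that much, and returns True; else False.
- env.goto_joints(angles): joint-space move.
- env.grip(opening, f_grip=None): finger opening in m; f_grip is the grip in N (None keeps the last); returns when the fingers have stopped.
- env.dwell(seconds).
- kin.inverse_kinematics(position, orientation): joint angles nearest the present ones, or None.
- env.get_state(): the state.
- camera(name): name is "scene" or "top" or "wrist"; returns (picture, depth): 480x640x3 uint8, blue, green, red; 480x640 float32, m along the optical axis (not along the pixel's ray), 0 where there is no reading.
- calibration(name): a dict with "fx", "fy", "cx", "cy" (pixels), "rvec" (rotation vector, rad) and "tvec" (3), from world to camera coordinates, as OpenCV has them. Camera axes: x right, y down, z forward; pixel columns grow to the right and rows downward; lengths in m; the calibration is good to about 2 mm. The wrist camera is an equidistant fisheye: a pixel r from the principal point sees the ray r / f radians off the axis. A picture is of the moment at which its call begins: read the wrist's pose just before it. calibration takes no time and is no camera call; for the wrist camera it gives the pose at the moment of the call.
A pose or a line that the arm cannot do raises env.PlanningError and nothing moves.
- job.job_done(): hands the job in, once; it reports no verdict.
The state is a dict: "time": time; "qpos": joint angles; "joint_velocities": joint speeds; "joint_torque": joint torques, N m; "tcp_pos": TCP position; "orientation": TCP orientation; "force": force on the tool from outside, world axes, zero at the start; "torque": the same for the moment, N m; "opening": finger opening in m.
Only numpy, scipy, OpenCV 4.12 (cv2) and the standard library are available. Lean on these libraries where they do the work, as an engineer would, in place of code of your own. Each camera call takes 0.05 s, during which the arm holds its last target.

## Working session

There is one attempt and no reset: what is moved stays moved. The work goes in short steps, each a Python script; the robot and the scene stay as the last script left them, time stands still between calls to the robot, and variables do not carry over. Pictures are saved under pics/ and viewed, and the job is handed in when it is done.

```bash
ls; mkdir -p pics; python3 - <<'E'
from cell import env,kin,camera,calibration,job
import cv2,numpy as np
print(env.get_state()['time'],env.nose_length)
for n in("scene","top","wrist"):
    c=calibration(n);p,d=camera(n);cv2.imwrite(f"pics/{n}0.png",p);np.save(f"pics/{n}0.npy",d);print(n,c)
E
```

```text
pics
0.0 0.0726
scene {'fx': 588.2835821902116, 'fy': 588.2835821902116, 'cx': 314.1362473038081, 'cy': 246.81893562763042, 'rvec': array([ 0.75105617, -2.60333512,  1.09169036]), 'tvec': array([0.36617182, 0.19363674, 1.36321123])}
top {'fx': 464.43371754113224, 'fy': 464.43371754113224, 'cx': 324.80492781779225, 'cy': 248.43230082593018, 'rvec': array([ 2.21082058, -2.18368718,  0.08562325]), 'tvec': array([-0.04107812,  0.47323808,  1.38629525])}
wrist {'fx': 371.64829954431775, 'fy': 371.64829954431775, 'cx': 307.9800614056095, 'cy': 234.91775157300611, 'rvec': array([-2.33948611,  1.72655932,  0.24403838]), 'tvec': array([-0.67400804, -0.0340366 ,  0.37891673])}
```

View pics/scene0.png

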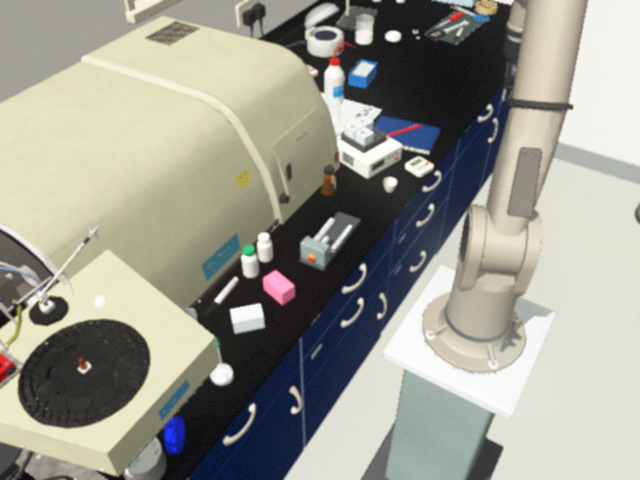

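View pics/top0.png

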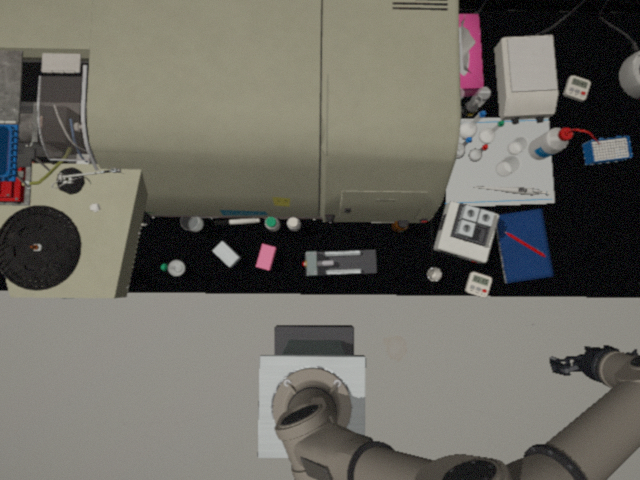

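View pics/wrist0.png

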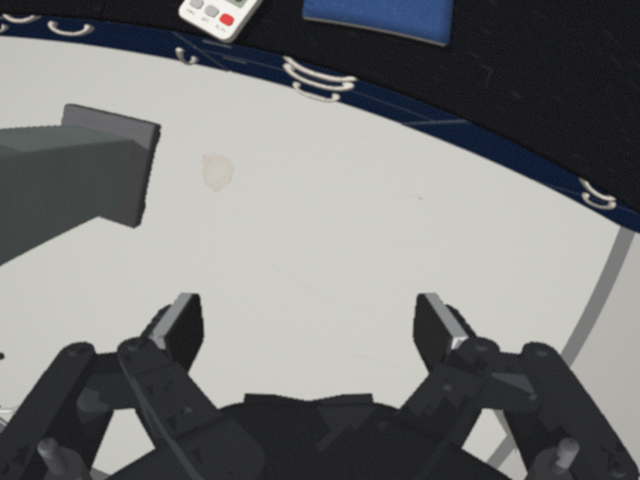

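Candidates for the insert are a light grey block at top (226,254) / scene (247,318), and a pink block at top (266,257), which is the look-alike to leave alone. The inserts at top (475,225) sit in the heater. The grey block fits the description, and I'll confirm it in a crop. The gauge is at top (340,262) with its stop on the left.

```bash
cat > h.py <<'E'
from cell import env,kin,camera,calibration,job
import cv2,numpy as np
from scipy.spatial.transform import Rotation as R
def rays(cal,uv):
    uv=np.atleast_2d(np.asarray(uv,float))
    x=(uv[:,0]-cal['cx'])/cal['fx'];y=(uv[:,1]-cal['cy'])/cal['fy']
    if cal.get('fish'):
        r=np.hypot(x,y)+1e-12;d=np.c_[x/r*np.sin(r),y/r*np.sin(r),np.cos(r)]
    else: d=np.c_[x,y,np.ones(len(x))]
    Rm=R.from_rotvec(np.ravel(cal['rvec'])).as_matrix();t=np.ravel(cal['tvec'])
    return -Rm.T@t, d@Rm
def plane(cal,uv,z):
    o,d=rays(cal,uv);return o+d*((z-o[2])/d[:,2])[:,None]
def tri(c1,u1,c2,u2):
    A=np.zeros((3,3));b=np.zeros(3)
    L=[]
    for c,u in((c1,u1),(c2,u2)):
        o,d=rays(c,u);d=d[0]/np.linalg.norm(d[0]);P=np.eye(3)-np.outer(d,d);A+=P;b+=P@o;L.append((o,P))
    X=np.linalg.solve(A,b);return X,[np.linalg.norm(P@(X-o)) for o,P in L]
def proj(cal,X):
    X=np.atleast_2d(X);c=R.from_rotvec(np.ravel(cal['rvec'])).apply(X)+np.ravel(cal['tvec'])
    if cal.get('fish'):
        rr=np.hypot(c[:,0],c[:,1])+1e-12;th=np.arctan2(rr,c[:,2]);return np.c_[cal['cx']+cal['fx']*th*c[:,0]/rr,cal['cy']+cal['fy']*th*c[:,1]/rr]
    return np.c_[cal['cx']+cal['fx']*c[:,0]/c[:,2],cal['cy']+cal['fy']*c[:,1]/c[:,2]]
def cal(n):
    c=dict(calibration(n));c['fish']=(n=='wrist');return c
def q_of(Rm):
    x=R.from_matrix(Rm).as_quat();return np.r_[x[3],x[:3]]
def q_down(yaw):
    """tool z down, jaw axis (y) at world angle yaw"""
    y=np.array([np.cos(yaw),np.sin(yaw),0]);z=np.array([0,0,-1.]);return q_of(np.c_[np.cross(y,z),y,z])
E
python3 - <<'E'
from h import *
t=cv2.imread('pics/top0.png');s=cv2.imread('pics/scene0.png')
a=cv2.resize(t[210:300,150:390],None,fx=3.3,fy=3.3,interpolation=cv2.INTER_CUBIC)
b=cv2.resize(s[205:345,215:365],None,fx=2.1,fy=2.1,interpolation=cv2.INTER_CUBIC)
w=800;im=np.zeros((600,800,3),np.uint8);im[:a.shape[0],:a.shape[1]]=a[:,:800];im[300:300+b.shape[0],:b.shape[1]]=b
cv2.imwrite('pics/crop0.png',im)
T=cal('top');S=cal('scene');print(rays(T,[0,0])[0],rays(S,[0,0])[0])
for n,uv in dict(ins=(226,254),pink=(266,257),gauge=(340,262),stopL=(305,262),gend=(377,262)).items():print(n,plane(T,uv,0.03)[0].round(3))
st=env.get_state();print(st['orientation'],q_down(0))
E
```

```text
[ 0.38637576 -0.01386891  1.41349837] [-0.14309983  0.90121411  1.09419259]
ins [0.452 0.259 0.03 ]
pink [0.445 0.14  0.03 ]
gauge [ 0.433 -0.081  0.03 ]
stopL [0.432 0.023 0.03 ]
gend [ 0.434 -0.191  0.03 ]
[-6.69614602e-04  9.88789454e-01  1.49314899e-01 -1.64959362e-04] [0.         0.70710678 0.70710678 0.        ]
```

View pics/crop0.png

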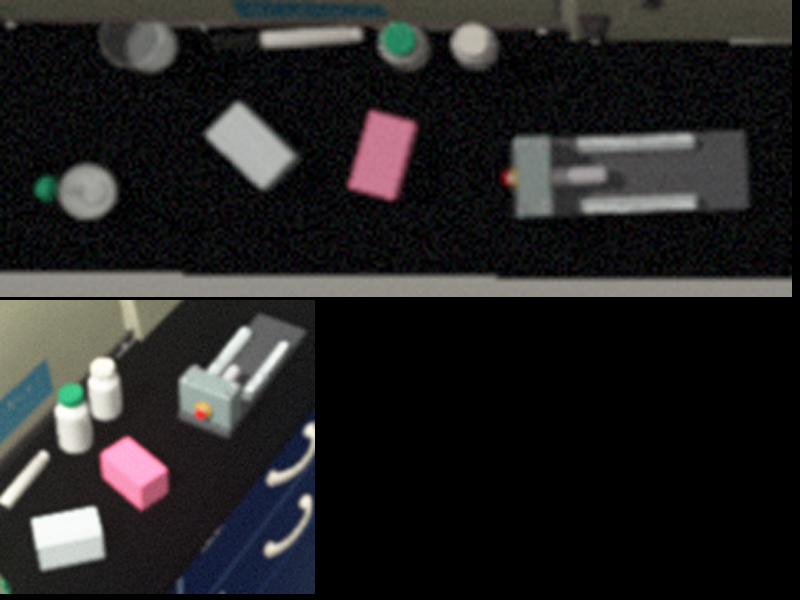

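```bash
python3 - <<'E'
from h import *
st=env.get_state();q=st['orientation'];Rt=R.from_quat(np.r_[q[1:],q[0]]).as_matrix()
W=cal('wrist');o,d=rays(W,[[W['cx'],W['cy']],[W['cx']+50,W['cy']]])
print('cam in tool',Rt.T@(o-st['tcp_pos']),'axis',Rt.T@d[0], Rt.T@d[1])
for yaw in np.arange(-180,181,30):
  for p in ([.43,.2,.3],[.47,.12,.3],[.45,.33,.3],[.45,-.06,.3]):
    s=kin.inverse_kinematics(p,q_down(np.radians(yaw)));print(yaw,p,None if s is None else np.round(s,2))
E
```

```text
cam in tool [ 0.07128678 -0.0002297  -0.0698372 ] axis [-2.75519234e-01  2.68310110e-04  9.61295522e-01] [-0.27312141  0.13439616  0.95254521]
-180 [0.43, 0.2, 0.3] [ 0.42  0.35 -1.17  1.97  0.37  1.06  2.23]
-180 [0.47, 0.12, 0.3] [ 0.59  0.38 -1.17  1.95  0.4   1.08  2.39]
-180 [0.45, 0.33, 0.3] [ 0.13  0.55 -1.18  1.79  0.55  1.18  1.92]
-180 [0.45, -0.06, 0.3] [-1.12  0.28  1.33  2.12 -0.33  0.98 -2.75]
-150 [0.43, 0.2, 0.3] [-1.62  0.36  1.32  2.07 -0.42  1.01 -2.71]
-150 [0.47, 0.12, 0.3] [-1.4   0.4   1.31  2.05 -0.46  1.03 -2.48]
-150 [0.45, 0.33, 0.3] [ 0.13  0.55 -1.18  1.79  0.55  1.18  2.44]
-150 [0.45, -0.06, 0.3] [ 0.27  0.13 -0.3   2.05  0.05  0.97 -2.67]
-120 [0.43, 0.2, 0.3] [ 0.32  0.3  -1.03  1.97  0.3   1.03 -2.94]
-120 [0.47, 0.12, 0.3] [ 0.29  0.25 -0.77  1.96  0.21  1.01 -2.67]
-120 [0.45, 0.33, 0.3] [-1.26  0.33  0.64  1.88 -0.23  1.01 -2.61]
-120 [0.45, -0.06, 0.3] [ 0.35  0.14 -0.38  2.04  0.06  0.97 -2.16]
-90 [0.43, 0.2, 0.3] [ 0.4   0.34 -1.14  1.97  0.35  1.05 -2.47]
-90 [0.47, 0.12, 0.3] [ 0.33  0.26 -0.81  1.96  0.22  1.01 -2.16]
-90 [0.45, 0.33, 0.3] 
[... 1766 characters left out ...]
59  0.38 -1.17  1.95  0.4   1.08  1.34]
120 [0.45, 0.33, 0.3] [ 0.01  0.46 -0.98  1.79  0.42  1.12  0.98]
120 [0.45, -0.06, 0.3] [ 1.02  0.3  -1.17  2.01  0.32  1.03  1.79]
150 [0.43, 0.2, 0.3] [ 0.42  0.35 -1.17  1.97  0.37  1.06  1.7 ]
150 [0.47, 0.12, 0.3] [ 0.59  0.38 -1.17  1.95  0.4   1.08  1.87]
150 [0.45, 0.33, 0.3] [ 0.13  0.55 -1.18  1.79  0.55  1.18  1.4 ]
150 [0.45, -0.06, 0.3] [ 1.02  0.3  -1.17  2.01  0.32  1.03  2.31]
180 [0.43, 0.2, 0.3] [ 0.42  0.35 -1.17  1.97  0.37  1.06  2.23]
180 [0.47, 0.12, 0.3] [ 0.59  0.38 -1.17  1.95  0.4   1.08  2.39]
180 [0.45, 0.33, 0.3] [ 0.13  0.55 -1.18  1.79  0.55  1.18  1.92]
180 [0.45, -0.06, 0.3] [-1.12  0.28  1.33  2.12 -0.33  0.98 -2.75]
```

```bash
python3 - <<'E'
from h import *
for s in (1,-1):
 for hd in range(-90,121,30):
  c=[]
  for z in (.22,.27,.32,.38):
   for p in ([.3,0],[.35,-.1],[.4,-.2],[.35,.1],[.3,-.2],[.2,-.45],[.4,-.1]):
    zt=np.array([np.cos(np.radians(hd)),np.sin(np.radians(hd)),0]);xt=np.array([0,0,s*1.]);yt=np.cross(zt,xt)
    if kin.inverse_kinematics(np.r_[p,z],q_of(np.c_[xt,yt,zt])) is not None: c.append((p,z))
  print(s,hd,len(c),c[:6])
# placement: jaws across x over gauge
for yaw in (0,180):
  for y in (-.14,-.1,-.06,-.03,0):
    for z in (.1,.2):
      s=kin.inverse_kinematics([.43,y,z],q_down(np.radians(yaw)));print(yaw,y,z,None if s is None else np.round(s,2))
E
```

```text
1 -90 20 [([0.3, 0], 0.22), ([0.35, -0.1], 0.22), ([0.4, -0.2], 0.22), ([0.35, 0.1], 0.22), ([0.4, -0.1], 0.22), ([0.3, 0], 0.27)]
1 -60 4 [([0.35, 0.1], 0.22), ([0.35, 0.1], 0.27), ([0.35, 0.1], 0.32), ([0.35, 0.1], 0.38)]
1 -30 0 []
1 0 4 [([0.2, -0.45], 0.22), ([0.2, -0.45], 0.27), ([0.2, -0.45], 0.32), ([0.2, -0.45], 0.38)]
1 30 7 [([0.4, -0.2], 0.22), ([0.2, -0.45], 0.22), ([0.4, -0.2], 0.27), ([0.2, -0.45], 0.27), ([0.2, -0.45], 0.32), ([0.3, -0.2], 0.38)]
1 60 20 [([0.35, -0.1], 0.22), ([0.4, -0.2], 0.22), ([0.3, -0.2], 0.22), ([0.2, -0.45], 0.22), ([0.4, -0.1], 0.22), ([0.35, -0.1], 0.27)]
1 90 24 [([0.3, 0], 0.22), ([0.35, -0.1], 0.22), ([0.4, -0.2], 0.22), ([0.35, 0.1], 0.22), ([0.3, -0.2], 0.22), ([0.4, -0.1], 0.22)]
1 120 23 [([0.3, 0], 0.22), ([0.35, -0.1], 0.22), ([0.4, -0.2], 0.22), ([0.35, 0.1], 0.22), ([0.3, -0.2], 0.22), ([0.4, -0.1], 0.22)]
-1 -90 20 [([0.3, 0], 0.22), ([0.35, -0.1], 0.22), ([0.4, -0.2], 0.22), ([0.35, 0.1], 0.22), ([0.4, -0.1], 0.22), ([0.3, 0], 0.27)]
-1 -60 4 [([0.35, 0.1], 0.22), ([0.35, 0.1], 0.27), ([0.35, 0.1], 0.32), ([0.35, 0.1], 0.38)]
-1
[... 1072 characters left out ...]
6  2.18  0.26  0.75 -0.33]
0 0 0.1 [ 0.33  0.48 -0.56  2.24  0.5   0.54 -0.62]
0 0 0.2 [ 0.5   0.3  -0.73  2.18  0.3   0.76 -0.43]
180 -0.14 0.1 [ 0.04  0.45  0.16  2.23 -0.15  0.47 -2.82]
180 -0.14 0.2 [ 0.15  0.26  0.04  2.17 -0.01  0.71 -2.95]
180 -0.1 0.1 [-0.01  0.44  0.12  2.26 -0.11  0.45 -2.94]
180 -0.1 0.2 [-0.88  0.58  1.29  2.24 -0.76  0.88 -2.24]
180 -0.06 0.1 [-0.8   0.74  1.05  2.31 -1.07  0.73 -2.09]
180 -0.06 0.2 [-0.98  0.57  1.29  2.26 -0.74  0.87 -2.34]
180 -0.03 0.1 [-0.87  0.73  1.05  2.32 -1.07  0.73 -2.16]
180 -0.03 0.2 [-1.06  0.56  1.29  2.26 -0.74  0.86 -2.42]
180 0 0.1 [-0.94  0.73  1.05  2.32 -1.07  0.72 -2.23]
180 0 0.2 [-1.13  0.55  1.29  2.26 -0.73  0.86 -2.49]
```

```bash
cat >> h.py <<'E'
def snap(n,name):
    c=cal(n);p,d=camera(n);cv2.imwrite(f"pics/{name}.png",p);np.save(f"pics/{name}.npy",d);np.save(f"pics/{name}_c.npy",c,allow_pickle=True)
    return p,d,c
def load(name): return cv2.imread(f"pics/{name}.png"),np.load(f"pics/{name}.npy"),np.load(f"pics/{name}_c.npy",allow_pickle=True).item()
E
python3 - <<'E'
from h import *
env.reach([.45,-.13,.30],q_down(0));print(env.get_state()['time'])
snap('wrist','g1')
env.reach([.40,.22,.22],q_down(np.radians(137)));print(env.get_state()['time'])
snap('wrist','i1')
E
```

```text
2.2083
3.6167
```

View pics/g1.png

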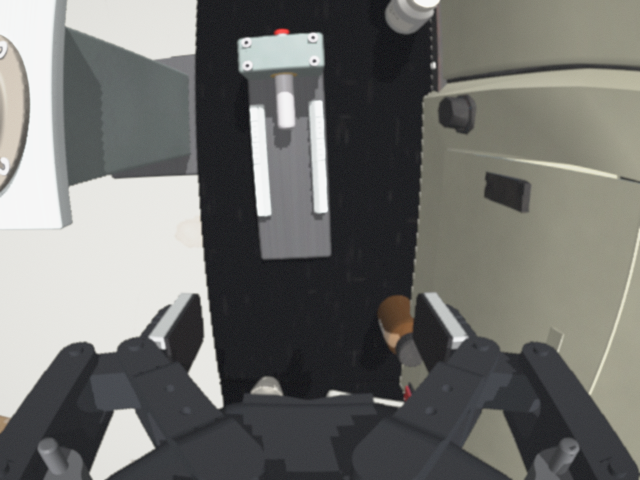

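View pics/i1.png

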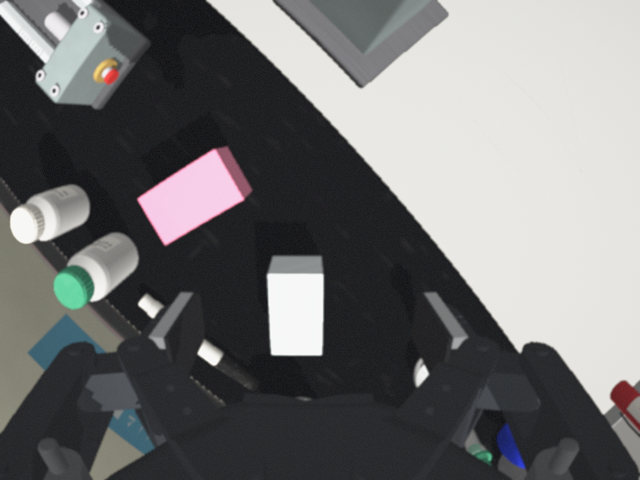

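g1 shows the gauge: stop at (280,55), pin tip at (286,125), rails at (260,160) and (319,155). i1 shows the grey block at (296,310), with its near end face at (296,264), and the pink look-alike at (195,195). Next is an enlarged crop of the end face.

```bash
python3 - <<'E'
from h import *
p,d,c=load('i1')
a=cv2.resize(p[235:370,245:350],None,fx=4.4,fy=4.4,interpolation=cv2.INTER_CUBIC)
a2=cv2.convertScaleAbs(a,alpha=1.0)
hsv=cv2.cvtColor(p,cv2.COLOR_BGR2HSV)
cv2.imwrite('pics/crop1.png',a2)
print(p[256:272:2,296],p[264,272:322:5])
E
```

```text
[[108 109 106]
 [141 142 138]
 [142 142 139]
 [144 144 139]
 [145 146 142]
 [145 146 141]
 [145 146 142]
 [142 141 138]] [[141 140 137]
 [141 141 138]
 [142 141 137]
 [142 142 139]
 [144 144 140]
 [143 143 140]
 [144 144 140]
 [144 145 141]
 [146 147 142]
 [145 143 140]]
```

View pics/crop1.png

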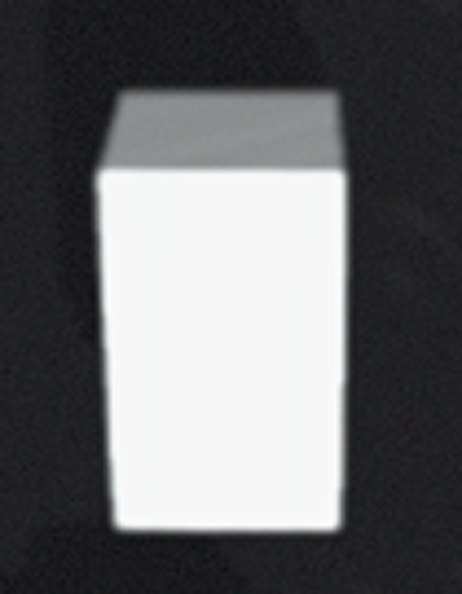

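The near end is plain and solid, so the well is at the other end. I'll look from that side, which also gives a second view for measuring.

```bash
python3 - <<'E'
from h import *
env.reach([.46,.265,.26],q_down(np.radians(-43)));print(env.get_state()['time'])
p,d,c=snap('wrist','i2')
cv2.imwrite('pics/i2.png',p)
E
```

```text
6.0833
```

View pics/i2.png

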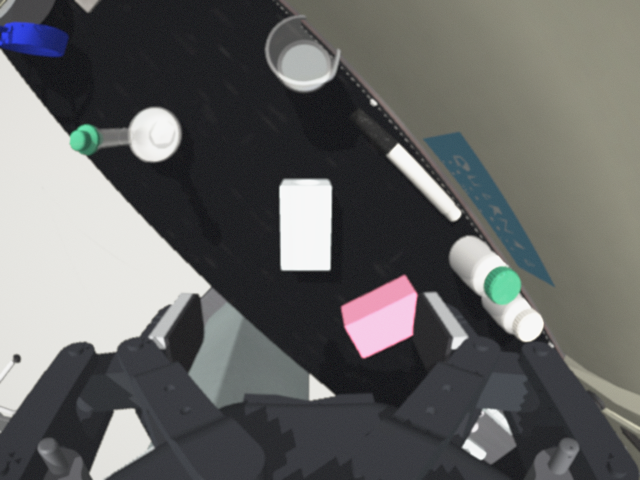

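```bash
python3 - <<'E'
from h import *
p,d,c=load('i2')
a=cv2.resize(p[170:280,270:345],None,fx=5,fy=5,interpolation=cv2.INTER_CUBIC)
b=cv2.resize(p[172:194,272:340],None,fx=5,fy=5,interpolation=cv2.INTER_CUBIC)
b=cv2.LUT(b,(np.clip((np.arange(256)/255.)**1.5,0,1)*255).astype(np.uint8))
im=np.zeros((560,740,3),np.uint8);im[:550,:375]=a;im[:110,390:730]=b
cv2.imwrite('pics/crop2.png',im)
def quad(name,roi):
    p,d,c=load(name);g=p.min(2);x0,y0,x1,y1=roi
    m=np.zeros_like(g);m[y0:y1,x0:x1]=(g[y0:y1,x0:x1]>200)*255
    cn=max(cv2.findContours(m,0,cv2.CHAIN_APPROX_NONE)[0],key=cv2.contourArea)
    mr=cv2.minAreaRect(cn);ap=cv2.approxPolyDP(cn,6,True)[:,0]
    print(name,mr,ap.tolist());return ap,c
A1,c1=quad('i1',(245,235,350,370));A2,c2=quad('i2',(270,170,345,280))
for z in (.036,.04,.044):
  for A,c in((A1,c1),(A2,c2)):
    P=plane(c,A,z);print(z,P[:,:2].round(4).tolist(),P[:,:2].mean(0).round(4),[round(np.linalg.norm(P[i]-P[i-1]),4) for i in range(4)])
E
```

```text
i1 ((294.9999694824219, 313.9999694824219), (79.99998474121094, 53.99999237060547), 90.0) [[268, 274], [272, 353], [320, 354], [322, 275]]
i2 ((304.9999694824219, 224.49996948242188), (88.99998474121094, 49.99999237060547), 90.0) [[284, 181], [281, 266], [328, 269], [330, 186]]
0.036 [[0.446, 0.2231], [0.4938, 0.2742], [0.4658, 0.3015], [0.4174, 0.2508]] [0.4558 0.2624] [np.float64(0.0398), np.float64(0.07), np.float64(0.0391), np.float64(0.07)]
0.036 [[0.4679, 0.3005], [0.416, 0.2505], [0.4433, 0.2213], [0.4919, 0.2726]] [0.4548 0.2612] [np.float64(0.0369), np.float64(0.0721), np.float64(0.0399), np.float64(0.0707)]
0.04 [[0.4445, 0.2222], [0.4916, 0.2726], [0.464, 0.2994], [0.4164, 0.2495]] [0.4542 0.2609] [np.float64(0.0392), np.float64(0.0689), np.float64(0.0385), np.float64(0.0689)]
0.04 [[0.4684, 0.3008], [0.4173, 0.2514], [0.4442, 0.2226], [0.4921, 0.2732]] [0.4555 0.262 ] [np.float64(0.0364), np.float64(0.0711), np.float64(0.0393), np.float64(0.0697)]
0.044 [[0.4431, 0.2214], [0.4894, 0.2709], [0.4623, 0.2973], [0.4154, 0.2483]] [0.4526 0.2595] [np.float64(0.0386), np.float64(0.0678), np.float64(0.0379), np.float64(0.0678)]
0.044 [[0.469, 0.301], [0.4185, 0.2523], [0.4451, 0.2239], [0.4924, 0.2738]] [0.4562 0.2627] [np.float64(0.0359), np.float64(0.0701), np.float64(0.0388), np.float64(0.0687)]
```

View pics/crop2.png

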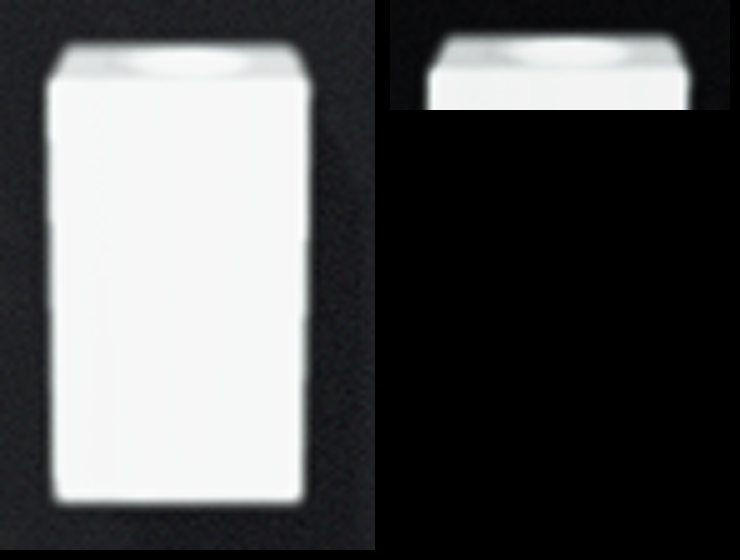

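The crop shows the well mouth at the far end (insert z about 46.6° in the world), so the grey block is the insert. The two views agree on its centre at (0.455, 0.2615) and its top at about 0.039–0.040 m. I'll grasp it now.

```bash
python3 - <<'E'
from h import *
qd=q_down(np.radians(46.6-90))
env.reach([.455,.2615,.20],qd)
env.movel([.455,.2615,.0886],0.15)
env.grip(0.03,60);s=env.get_state();print(s['time'],s['opening'],s['force'],s['tcp_pos'])
env.movel([.455,.2615,.25],0.2)
s=env.get_state();print(s['time'],s['opening'],s['force'])
snap('wrist','h1')
E
```

```text
7.8667 0.038892468657417474 [ 0.07447109 -0.29599399  5.17836932] [0.45534048 0.26174791 0.08938208]
8.825 0.039181829028177344 [-0.16792371 -0.32288898 -2.80701589]
```

View pics/h1.png

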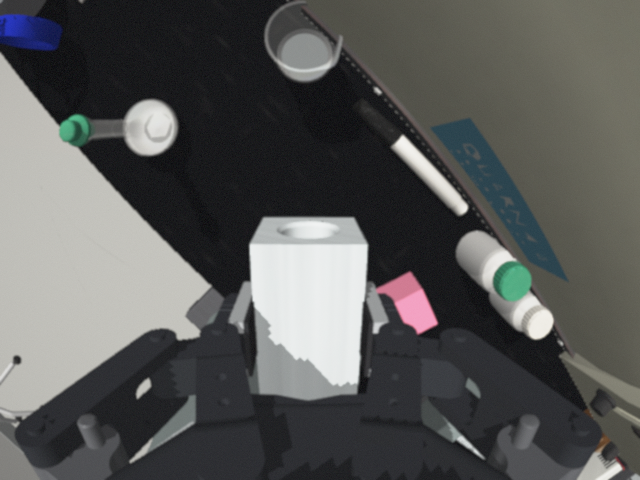

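The insert is held with its well facing tool +x: mouth at (308,231), sides at columns 250 and 367, centred on cx = 308, so the camera's sideways bias is about 0. Now I'll carry it over to the gauge, take a second gauge view and measure.

```bash
python3 - <<'E'
from h import *
env.reach([.435,-.12,.33],q_down(0));s=env.get_state();print(s['time'],s['opening'],s['tcp_pos'])
snap('wrist','g2')
E
```

```text
10.325 0.03871042719894333 [ 0.43519104 -0.11912227  0.32957721]
```

View pics/g2.png

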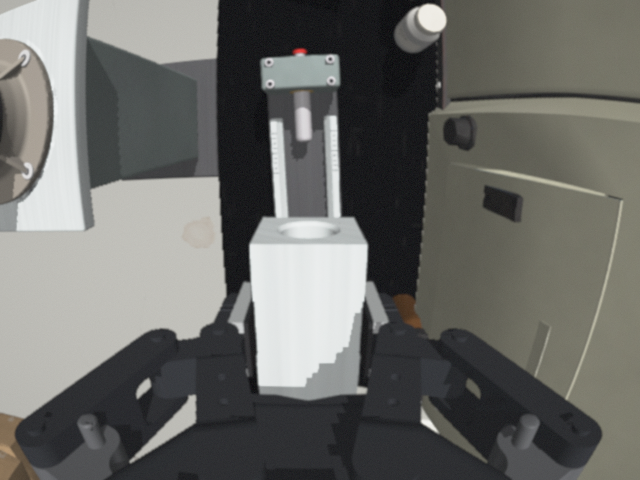

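```bash
python3 - <<'E'
from h import *
p,d,c=load('g1')
a=cv2.resize(p[20:270,220:345],None,fx=2.4,fy=2.4,interpolation=cv2.INTER_CUBIC)
p2,d2,c2=load('g2')
b=cv2.resize(p2[40:220,250:350],None,fx=3.3,fy=3.3,interpolation=cv2.INTER_CUBIC)
im=np.zeros((600,700,3),np.uint8);im[:600,:300]=a;im[:594,320:650]=b;cv2.imwrite('pics/crop3.png',im)
for r in (130,160,190):print(r,p[r,240:340,1].tolist())
E
```

```text
130 [25, 28, 25, 24, 26, 24, 32, 30, 33, 45, 115, 205, 245, 247, 246, 246, 246, 245, 244, 243, 242, 243, 243, 243, 235, 197, 151, 131, 129, 127, 128, 131, 124, 104, 88, 88, 85, 84, 85, 85, 88, 91, 92, 94, 94, 94, 94, 93, 90, 95, 100, 111, 122, 129, 131, 129, 130, 127, 130, 129, 128, 130, 128, 129, 127, 125, 119, 115, 107, 124, 174, 216, 223, 224, 227, 235, 242, 245, 247, 247, 247, 247, 247, 226, 155, 101, 62, 37, 32, 31, 33, 32, 34, 31, 36, 36, 34, 43, 41, 40]
160 [34, 34, 33, 36, 32, 33, 35, 32, 32, 25, 23, 39, 94, 181, 242, 247, 246, 246, 246, 246, 244, 242, 243, 243, 244, 244, 238, 193, 140, 125, 125, 125, 128, 129, 128, 129, 130, 127, 128, 126, 125, 129, 128, 129, 129, 128, 129, 129, 130, 126, 128, 131, 132, 130, 131, 129, 128, 128, 128, 128, 128, 127, 126, 128, 126, 126, 127, 127, 123, 110, 106, 153, 210, 223, 224, 224, 230, 237, 240, 240, 239, 236, 235, 237, 226, 168, 111, 76, 43, 33, 28, 33, 32, 30, 33, 33, 30, 37, 32, 33]
190 [33, 35, 34, 35, 33, 29, 30, 33, 36, 35, 34, 33, 28, 27, 68, 161, 239, 248, 247, 247, 247, 246, 244, 244, 243, 243, 244, 244, 239, 205, 150, 125, 124, 125, 124, 125, 126, 127, 127, 126, 123, 122, 122, 125, 126, 125, 125, 125, 124, 126, 124, 124, 130, 129, 129, 128, 127, 129, 126, 125, 126, 125, 127, 126, 125, 123, 122, 125, 122, 115, 104, 98, 122, 174, 213, 224, 227, 229, 233, 242, 246, 247, 247, 247, 247, 246, 206, 129, 86, 54, 35, 33, 35, 31, 27, 34, 34, 33, 31, 29]
```

View pics/crop3.png

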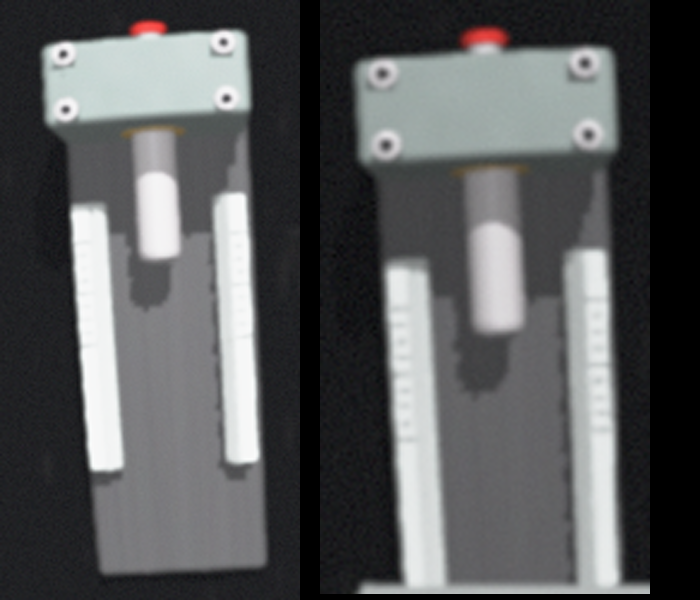

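```bash
cat > gm.py <<'E'
from h import *
def rails(name,rows,cols,c=None,z=.026,verbose=True):
    p,d,c0=load(name);c=c or c0;g=p[:,:,1].astype(float)
    L=[];Rr=[]
    for r in rows:
        x=g[r,cols[0]:cols[1]];b=np.where(x>140)[0]
        if len(b)<8: continue
        i=b[0];L.append([cols[0]+i-1+(140-x[i-1])/(x[i]-x[i-1]),r])
        j=b[-1];Rr.append([cols[0]+j+(x[j]-140)/(x[j]-x[j+1]),r])
    out=[]
    for E in (L,Rr):
        P=plane(c,np.array(E),z)[:,:2]
        for k in range(3):
            f=np.polyfit(P[:,1],P[:,0],1);res=P[:,0]-np.polyval(f,P[:,1]);P=P[abs(res)<max(.0008,2*res.std())]
        out.append(f)
        if verbose:print(name,'x at y=-.07:',np.polyval(f,-.07).round(5),'slope deg',np.degrees(np.arctan(f[0])).round(2),'rms',res.std().round(5),len(P))
    m=(out[0]+out[1])/2;w=(out[1]-out[0])
    print(name,'mid x@-.07',np.polyval(m,-.07).round(5),'yaw deg (axis from +y, ccw)',-np.degrees(np.arctan(m[0])).round(2),'width',np.polyval(w,-.07).round(5))
    return m
E
python3 - <<'E'
from gm import *
for z in (.022,.026,.03):
  rails('g1',range(120,205),(230,345),z=z,verbose=z==.026);rails('g2',range(128,212),(255,352),z=z,verbose=z==.026)
p1,_,c1=load('g1');p2,_,c2=load('g2');T=cal('top')
# corners: stop top front-left/right (crop px -> px)
def g1(u,v):return (220+u/2.4,20+v/2.4)
def g2(u,v):return (250+(u-320)/3.3,40+v/3.3)
for n,a,b in(('stop FL top',g1(48,125),g2(362,166)),('stop FR top',g1(248,108),g2(617,153)),('stop BL',g1(44,47),g2(357,64)),('stop BR',g1(246,32),g2(613,48)),('railL far',g1(72,206),g2(387,265)),('railR far',g1(245,193),g2(605,250)),('pin tip',g1(160,258),g2(500,332))):
  X,e=tri(c1,a,c2,b);print(n,X.round(4),np.round(e,4), 'z.064',plane(c1,a,.064)[0,:2].round(4),plane(c2,b,.064)[0,:2].round(4),'z.026',plane(c1,a,.026)[0,:2].round(4),plane(c2,b,.026)[0,:2].round(4))
E
```

```text
g1 mid x@-.07 0.4327 yaw deg (axis from +y, ccw) 2.74 width 0.06869
g2 mid x@-.07 0.4327 yaw deg (axis from +y, ccw) 2.72 width 0.06769
g1 x at y=-.07: 0.39896 slope deg -2.79 rms 0.0001 85
g1 x at y=-.07: 0.46687 slope deg -2.69 rms 0.00011 85
g1 mid x@-.07 0.43292 yaw deg (axis from +y, ccw) 2.74 width 0.0679
g2 x at y=-.07: 0.39926 slope deg -2.68 rms 0.00013 84
g2 x at y=-.07: 0.46623 slope deg -2.75 rms 0.00016 84
g2 mid x@-.07 0.43275 yaw deg (axis from +y, ccw) 2.72 width 0.06697
g1 mid x@-.07 0.43314 yaw deg (axis from +y, ccw) 2.74 width 0.06711
g2 mid x@-.07 0.4328 yaw deg (axis from +y, ccw) 2.72 width 0.06625
stop FL top [ 0.3967 -0.0112  0.068 ] [0.0003 0.0003] z.064 [ 0.3962 -0.0103] [ 0.396 -0.011] z.026 [ 0.3893 -0.004 ] [ 0.3914 -0.0067]
stop FR top [ 0.4628 -0.0105  0.0887] [0.0003 0.0003] z.064 [ 0.464  -0.0059] [ 0.4646 -0.0077] z.026 [0.4656 0.0009] [ 0.4678 -0.003 ]
stop BL [0.3948 0.0176 0.0653] [0.0001 0.0001] z.064 [0.3946 0.018 ] [0.3946 0.0178] z.026 [0.3876 0.0278] [0.3899 0.0253]
stop BR [0.4638 0.0226 0.0601] [0.0002 0.0002] z.064 [0.4635 0.0214] [0.4636 0.0219] z.026 [0.465  0.0317] [0.4667 0.0299]
railL far [ 0.4003 -0.0375  0.0391] [0.0003 0.0003] z.064 [ 0.4043 -0.0391] [ 0.4026 -0.0385] z.026 [ 0.3984 -0.0364] [ 0.3988 -0.0373]
railR far [ 0.464  -0.0331  0.0317] [0.0002 0.0002] z.064 [ 0.4629 -0.0356] [ 0.4615 -0.0345] z.026 [ 0.4643 -0.0325] [ 0.4643 -0.0329]
pin tip [ 0.433  -0.0576  0.0443] [0. 0.] z.064 [ 0.4341 -0.0578] [ 0.4332 -0.0572] z.026 [ 0.432  -0.0574] [ 0.4328 -0.0581]
```

```bash
cat >> h.py <<'E'
GY=np.radians(2.73);GO=np.array([.4335,-.084])
GA=np.array([-np.sin(GY),np.cos(GY)]);GX=np.array([np.cos(GY),np.sin(GY)])
def G(y,z,x=0.): return np.r_[GO+x*GX+y*GA,z]
def st(t=''):
    s=env.get_state();f=np.array(s['force'][:3]);r=np.array(s['tcp_pos'][:2])-GO
    print(t,'t',round(s['time'],2),'open',round(s['opening'],4),'F gauge xyz',(f[:2]@GX).round(2),(f[:2]@GA).round(2),f[2].round(2),'tcp gauge',(r@GX*1e3).round(2),(r@GA*1e3).round(2),round(s['tcp_pos'][2]*1e3,2));return s
E
python3 - <<'E'
from h import *
qd=q_down(GY)
env.reach(G(-.025,.19),qd);st()
env.movel(G(-.025,.122),.15);st()
snap('wrist','p1')
E
```

```text
t 10.99 open 0.0388 F gauge xyz 0.4 0.29 -2.5 tcp gauge 1.01 -24.75 190.65
 t 11.59 open 0.0386 F gauge xyz -0.49 -0.82 -3.36 tcp gauge 1.2 -25.29 123.28
```

View pics/p1.png

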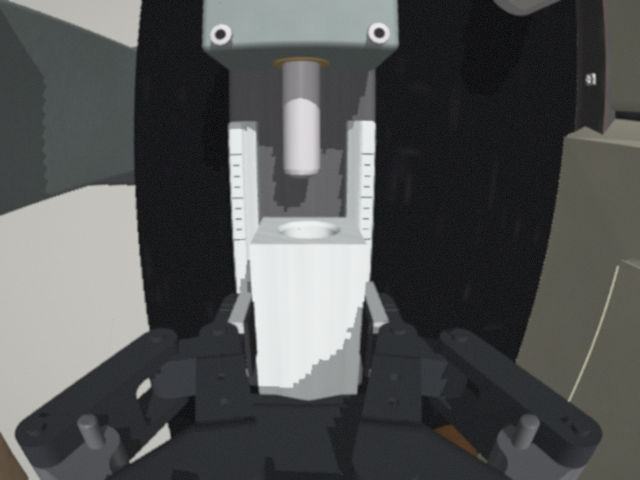

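```bash
python3 - <<'E'
from gm import *
m=rails('p1',range(135,205),(215,395))
p,d,c=load('p1');s=env.get_state();st()
y=-.06;print('mid x at y',np.polyval(m,-.07),'gauge model x',G(0.014,0)[0])
# insert sides near top edge of mouth: z top
print(p[250,235:265,1],p[250,355:382,1]); 
for z in (.066,.072,.078):
  P=plane(c,[[251,246],[366.5,246]],z);print(z,P.round(4),np.linalg.norm(P[0]-P[1]), ((P.mean(0)[:2]-GO)@GX*1e3).round(2))
print('yaw actual',R.from_quat(np.r_[s['orientation'][1:],s['orientation'][0]]).as_matrix().round(4))
E
```

```text
p1 x at y=-.07: 0.39965 slope deg -2.78 rms 8e-05 70
p1 x at y=-.07: 0.46563 slope deg -2.83 rms 7e-05 70
p1 mid x@-.07 0.43264 yaw deg (axis from +y, ccw) 2.8 width 0.06598
 t 11.64 open 0.0391 F gauge xyz 0.36 -0.06 -1.97 tcp gauge 1.32 -25.3 123.47
mid x at y 0.43264132879559036 gauge model x 0.43283318753558425
[221 230 233 233 234 233 234 234 233 232 227 218 215 219 227 234 237 237
 237 237 237 237 236 236 235 234 234 234 234 233] [237 237 237 236 236 236 236 237 235 235 234 234 233 233 225 193 133  73
  35  28  24  28  26  29  16  22  28]
0.066 [[ 0.4153 -0.0804  0.066 ]
 [ 0.457  -0.0784  0.066 ]] 0.04180364064460552 2.86
0.072 [[ 0.4161 -0.0784  0.072 ]
 [ 0.4559 -0.0766  0.072 ]] 0.03982976119394755 2.83
0.078 [[ 0.417  -0.0764  0.078 ]
 [ 0.4548 -0.0747  0.078 ]] 0.03785588174328953 2.8
yaw actual [[-4.740e-02  9.989e-01  3.000e-03]
 [ 9.989e-01  4.740e-02 -6.000e-04]
 [-7.000e-04  3.000e-03 -1.000e+00]]
```

The arm sits 1.3 mm off its command, and the picture puts the insert about 3 mm to the +x side of the channel. I'll shift it and check again before lowering.

```bash
python3 - <<'E'
from gm import *
env.movel(G(-.025,.122,-.003),.05);env.dwell(.2);st()
snap('wrist','p2');p,d,c=load('p2');m=rails('p2',range(135,205),(215,395))
P=plane(c,[[251,246],[366.5,246]],.072).mean(0)
print('offset insert - gauge (mm):',((P[:2]-np.r_[np.polyval(m,P[1]),P[1]])@GX*1e3).round(2),p[250,240:250,1],p[250,366:376,1])
E
```

```text
t 12.09 open 0.0389 F gauge xyz 0.13 -0.38 -2.08 tcp gauge -2.9 -25.01 122.18
p2 x at y=-.07: 0.39965 slope deg -2.84 rms 8e-05 70
p2 x at y=-.07: 0.46557 slope deg -2.74 rms 0.0001 70
p2 mid x@-.07 0.43261 yaw deg (axis from +y, ccw) 2.79 width 0.06592
offset insert - gauge (mm): -1.17 [ 41 110 175 216 228 234 233 233 234 235] [229 220 223 230 234 234 234 233 233 234]
```

```bash
python3 - <<'E'
from gm import *
X=-.0018
env.movel(G(-.025,.122,X),.05);env.dwell(.15);st()
r=env.movel(G(-.025,.108,X),.04,stop_force=10);st(r)
if not r:
    r=env.movel(G(-.025,.0985,X),.02,stop_force=10);st(r)
env.dwell(.2);st()
snap('wrist','p3');p,d,c=load('p3')
E
```

```text
t 12.54 open 0.0388 F gauge xyz -0.45 0.14 -3.11 tcp gauge -1.82 -25.0 121.96
False t 13.04 open 0.0388 F gauge xyz -0.63 -0.09 -2.44 tcp gauge -1.96 -24.93 107.7
True t 13.44 open 0.0391 F gauge xyz -1.57 0.91 6.77 tcp gauge -1.58 -25.07 101.36
 t 13.64 open 0.0387 F gauge xyz -0.42 0.62 6.65 tcp gauge -1.59 -25.06 101.36
```

View pics/p3.png

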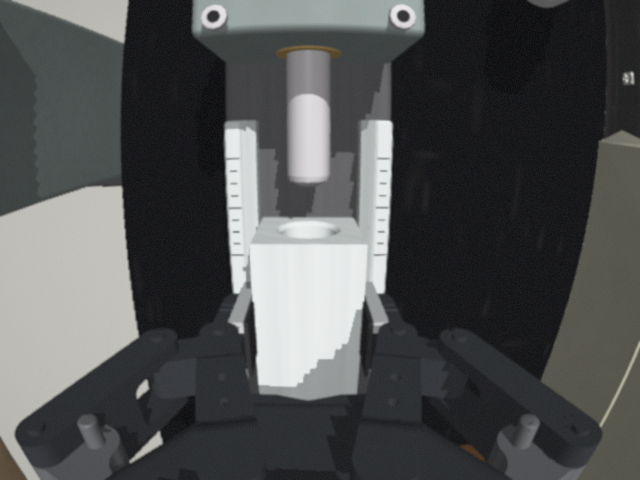

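The insert is seated: contact came at TCP z = 101.36 mm against 101.4 expected, with low side force. The well at (308,232) lines up with the pin at (308,140). I'll regrip once so it settles flat, then slide it home with a force stop.

```bash
python3 - <<'E'
from gm import *
env.grip(.052);env.dwell(.1);s=st('open')
env.grip(.03,60);s=st('regrip')
X=-.0016
r=env.movel(G(0.004,.1013,X),.06,stop_force=10);st(r)
if not r:
    r=env.movel(G(0.034,.1013,X),.05,stop_force=14);st(r)
env.dwell(.1)
snap('wrist','s1')
E
```

```text
open t 14.07 open 0.052 F gauge xyz -0.12 0.41 -0.42 tcp gauge -2.33 -24.96 100.68
regrip t 14.33 open 0.0389 F gauge xyz -1.18 0.04 5.49 tcp gauge -2.21 -24.94 101.02
False t 14.97 open 0.0389 F gauge xyz -0.3 -0.33 -2.85 tcp gauge -1.84 4.53 101.07
False t 15.72 open 0.0391 F gauge xyz -0.3 -0.85 -3.0 tcp gauge -1.59 33.94 101.31
```

View pics/s1.png

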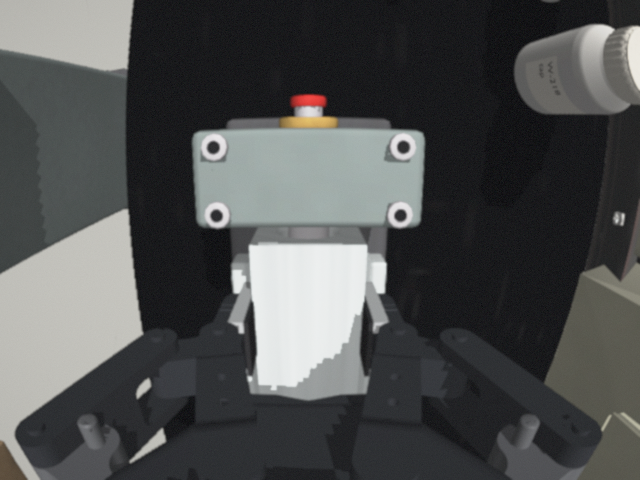

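```bash
python3 - <<'E'
from gm import *
X=-.0016
s=st()
r=env.movel(G(0.034,.0990,X),.02,stop_force=6);s=st(r);z=s['tcp_pos'][2]
z-=.0005
r=env.movel(G(0.048,z,X),.02,stop_force=15);st(r)
env.dwell(.5);st()
snap('wrist','s2');snap('scene','s2s');snap('top','s2t')
E
```

```text
t 15.87 open 0.0391 F gauge xyz 0.52 0.33 -1.44 tcp gauge -1.62 33.66 101.3
True t 16.07 open 0.039 F gauge xyz -0.77 0.35 6.08 tcp gauge -1.46 33.72 101.0
True t 16.65 open 0.039 F gauge xyz -0.44 -1.12 4.77 tcp gauge -1.19 42.56 101.04
 t 17.15 open 0.0386 F gauge xyz -1.12 -1.03 6.13 tcp gauge -1.21 42.56 101.02
```

View pics/s2.png

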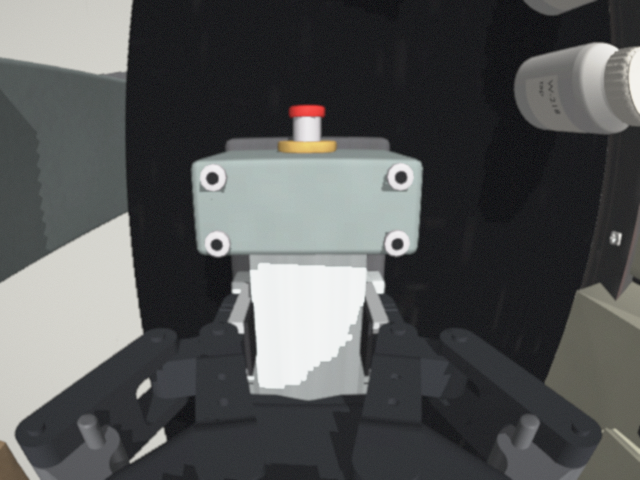

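```bash
python3 - <<'E'
from gm import *
s=env.get_state();z=s['tcp_pos'][2]-.0005
r=env.movel(G(0.0475,z,-.0014),.01,stop_force=8);st(r)
r=env.movel(G(0.0475,z,-.0014),.01,stop_force=8);st(r)
env.dwell(.3);st()
snap('wrist','s3');snap('scene','s3s')
p,_,_=load('s3');a=cv2.resize(p[90:300,215:400],None,fx=2.5,fy=2.5,interpolation=cv2.INTER_CUBIC)
q,_,_=load('s3s');b=cv2.resize(q[190:290,270:380],None,fx=3,fy=3,interpolation=cv2.INTER_CUBIC)
im=np.zeros((530,800,3),np.uint8);im[:a.shape[0],:a.shape[1]]=a;im[:300,465:795]=b;cv2.imwrite('pics/crop4.png',im)
E
```

```text
True t 17.6 open 0.0391 F gauge xyz 0.01 -0.71 4.07 tcp gauge -1.19 42.68 101.05
True t 17.89 open 0.0388 F gauge xyz 0.22 -0.11 3.79 tcp gauge -1.18 42.78 101.09
 t 18.19 open 0.039 F gauge xyz -0.82 0.35 6.01 tcp gauge -1.2 42.74 101.06
```

View pics/crop4.png

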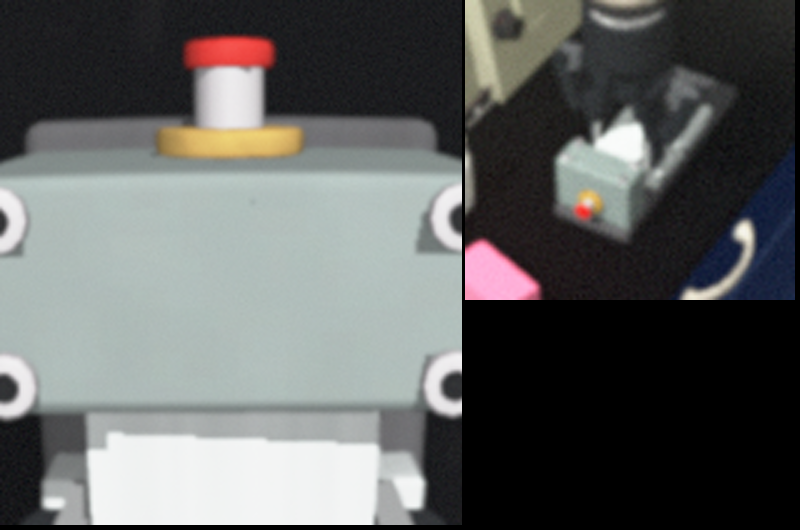

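```bash
python3 - <<'E'
from h import *
def gy(P):return ((P[:,:2]-GO)@GA*1e3).round(2)
# mouth top edge in tool, from p3 (tcp y -25.06, z 101.36 -> top z .052)
p,_,c=load('p3');print(p[236:256,300,1]);P=plane(c,[[270,243],[308,243],[350,243]],.052);print('mouth edge gauge y',gy(P),'rel tcp',gy(P)+25.06)
# bottom-of-well-end line (top far edge?) row 218
for n in('s1','s2','s3'):
  p,_,c=load(n)
  hsv=cv2.cvtColor(p,cv2.COLOR_BGR2HSV);m=((hsv[...,0]<8)|(hsv[...,0]>172))&(hsv[...,1]>150)&(hsv[...,2]>100)
  ys,xs=np.where(m[:160,260:360]);xs+=260
  P=plane(c,[[xs.mean(),ys.mean()],[xs.mean(),ys.min()]],.032);print(n,'cap rows',ys.min(),ys.max(),'gauge y',gy(P))
  col=p[:,290,1].astype(int);print([ (r,col[r]) for r in range(215,275,2)])
E
```

```text
[234 227 211 194 189 187 189 196 215 228 232 232 232 233 232 232 232 232
 232 233]
mouth edge gauge y [8.34 8.34 8.31] rel tcp [33.4  33.4  33.37]
s1 cap rows 94 106 gauge y [115.85 118.03]
[(215, np.int64(170)), (217, np.int64(171)), (219, np.int64(168)), (221, np.int64(164)), (223, np.int64(142)), (225, np.int64(113)), (227, np.int64(108)), (229, np.int64(110)), (231, np.int64(109)), (233, np.int64(109)), (235, np.int64(111)), (237, np.int64(114)), (239, np.int64(119)), (241, np.int64(114)), (243, np.int64(158)), (245, np.int64(222)), (247, np.int64(237)), (249, np.int64(237)), (251, np.int64(237)), (253, np.int64(237)), (255, np.int64(237)), (257, np.int64(237)), (259, np.int64(237)), (261, np.int64(237)), (263, np.int64(237)), (265, np.int64(237)), (267, np.int64(237)), (269, np.int64(237)), (271, np.int64(237)), (273, np.int64(238))]
s2 cap rows 105 116 gauge y [120.5  122.47]
[(215, np.int64(190)), (217, np.int64(188)), (219, np.int64(189)), (221, np.int64(187)), (223, np.int64(186)), (225, np.int64(185)), (227, np.int64(187)), (229, np.int64(186)), (231, np.int64(185)), (233, 
[... 460 characters left out ...]
ap rows 104 116 gauge y [120.52 122.81]
[(215, np.int64(189)), (217, np.int64(188)), (219, np.int64(187)), (221, np.int64(188)), (223, np.int64(186)), (225, np.int64(187)), (227, np.int64(189)), (229, np.int64(187)), (231, np.int64(187)), (233, np.int64(187)), (235, np.int64(187)), (237, np.int64(186)), (239, np.int64(185)), (241, np.int64(187)), (243, np.int64(188)), (245, np.int64(186)), (247, np.int64(186)), (249, np.int64(184)), (251, np.int64(165)), (253, np.int64(136)), (255, np.int64(159)), (257, np.int64(176)), (259, np.int64(177)), (261, np.int64(177)), (263, np.int64(192)), (265, np.int64(242)), (267, np.int64(244)), (269, np.int64(244)), (271, np.int64(244)), (273, np.int64(244))]
```

Pin tail travel is 4.7 ± 0.3 mm (home is about 5). The mouth computes to y of about 76 mm against the stop's 75, and the arm is halted hard. I'll give one firmer push to confirm, then back out.

```bash
python3 - <<'E'
from gm import *
s=env.get_state();z=s['tcp_pos'][2]-.0004
r=env.movel(G(0.0485,z,-.0014),.015,stop_force=20);st(r)
snap('wrist','s4')
p,_,c=load('s4');hsv=cv2.cvtColor(p,cv2.COLOR_BGR2HSV);m=((hsv[...,0]<8)|(hsv[...,0]>172))&(hsv[...,1]>150)&(hsv[...,2]>100)
ys,xs=np.where(m[:160,260:360]);P=plane(c,[[xs.mean()+260,ys.mean()]],.032);print('cap gauge y',(P[0,:2]-GO)@GA*1e3)
env.dwell(.3);st()
env.movel(G(-.027,.1016,-.0014),.08);st('back')
env.movel(G(-.027,.27,-.0014),.15);st('up')
snap('wrist','u1')
for hd in (60,75,90,105):
  for P in ([.40,-.2,.33],[.40,-.2,.38],[.42,-.15,.36],[.35,-.15,.36],[.38,-.25,.36]):
    a=np.radians(hd);zt=np.array([np.cos(a),np.sin(a),0]);xt=np.array([0,0,1.])
    k=kin.inverse_kinematics(P,q_of(np.c_[xt,np.cross(zt,xt),zt]));print(hd,P,None if k is None else np.round(k,2))
print(np.round(env.get_state()['qpos'],2))
E
```

```text
True t 18.63 open 0.0391 F gauge xyz -1.05 -0.99 4.53 tcp gauge -1.23 43.02 101.15
cap gauge y 120.46627138268947
 t 18.98 open 0.039 F gauge xyz -1.28 -2.68 4.17 tcp gauge -1.23 42.99 101.15
back t 20.01 open 0.0391 F gauge xyz 0.39 -0.65 -1.74 tcp gauge -1.72 -26.94 101.4
up t 21.28 open 0.0388 F gauge xyz -0.2 0.02 -3.14 tcp gauge -2.01 -26.84 269.13
60 [0.4, -0.2, 0.33] [ 0.92  0.55 -0.06  2.12 -1.25  1.7   1.11]
60 [0.4, -0.2, 0.38] [ 0.89  0.45 -0.03  2.1  -1.27  1.75  1.01]
60 [0.42, -0.15, 0.36] [ 0.86  0.46 -0.11  2.17 -1.34  1.65  1.06]
60 [0.35, -0.15, 0.36] [ 0.9   0.41 -0.02  2.27 -1.24  1.72  1.13]
60 [0.38, -0.25, 0.36] [ 0.96  0.53  0.01  2.04 -1.2   1.81  1.04]
75 [0.4, -0.2, 0.33] [ 0.87  0.6  -0.07  1.99 -1.07  1.82  1.07]
75 [0.4, -0.2, 0.38] [ 0.87  0.52 -0.07  1.97 -1.1   1.87  0.98]
75 [0.42, -0.15, 0.36] [ 0.81  0.52 -0.11  2.04 -1.16  1.77  1.02]
75 [0.35, -0.15, 0.36] [ 0.86  0.47 -0.05  2.14 -1.07  1.82  1.1 ]
75 [0.38, -0.25, 0.36] [ 1.19  0.62 -0.38  1.89 -0.96  1.79  0.9 ]
90 [0.4, -0.2, 0.33] [ 1.18  0.73 -0.59  1.84 -0.79  1.75  0.84]
90 [0.4, -0.2, 0.38] [ 1.18  0.65 -0.59  1.83 -0.84  1.82  0.79]
90 [0.42, -0.15, 0.36] [ 0.8   0.59 -0.18  1.91 -0.98  1.88  0.98]
90 [0.35, -0.15, 0.36] [ 0.86  0.53 -0.15  2.03 -0.9   1.9   1.07]
90 [0.38, -0.25, 0.36] [ 1.25  0.72 -0.59  1.77 -0.76  1.86  0.8 ]
105 [0.4, -0.2, 0.33] [ 1.21  0.85 -0.79  1.73 -0.59  1.84  0.71]
105 [0.4, -0.2, 0.38] [ 1.23  0.79 -0.83  1.72 -0.64  1.89  0.65]
105 [0.42, -0.15, 0.36] [ 0.99  0.7  -0.56  1.78 -0.75  1.88  0.82]
105 [0.35, -0.15, 0.36] [ 1.17  0.68 -0.69  1.9  -0.67  1.85  0.84]
105 [0.38, -0.25, 0.36] [ 1.38  0.93 -0.99  1.66 -0.51  1.89  0.54]
[ 0.29  0.15 -0.2   2.1   0.05  0.89  0.1 ]
```

View pics/u1.png

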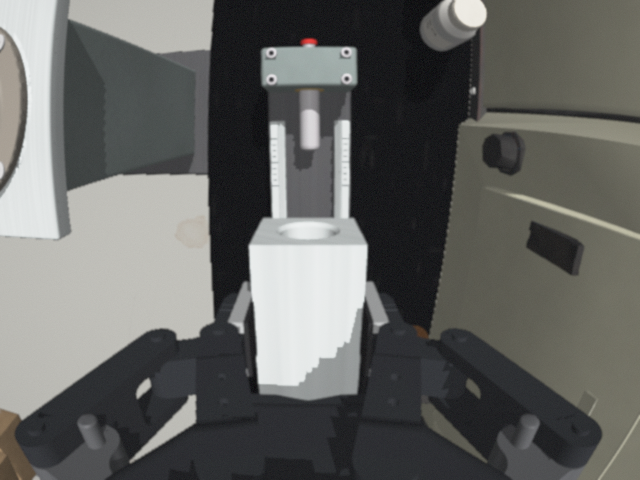

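The insert is out of the gauge and still firmly held, and the pin is back at rest. Now I'll turn it well-up with the tool horizontal.

```bash
python3 - <<'E'
from gm import *
a=np.radians(60);zt=np.array([np.cos(a),np.sin(a),0]);xt=np.array([0,0,1.]);q=q_of(np.c_[xt,np.cross(zt,xt),zt])
try: env.movel([.40,-.2,.38],.06,rot=q);print('movel')
except env.PlanningError as e:
    print(e);env.reach([.40,-.2,.38],q)
env.dwell(.5);s=st();Rt=R.from_quat(np.r_[s['orientation'][1:],s['orientation'][0]]).as_matrix();print(Rt.round(4),s['tcp_pos'],'tilt deg',np.degrees(np.arccos(Rt[2,0])))
snap('wrist','f1');snap('scene','f1s');snap('top','f1t')
p=load('f1s')[0];t=load('f1t')[0]
im=np.zeros((600,800,3),np.uint8);a=cv2.resize(p[60:360,180:480],(400,400));b=cv2.resize(t[190:340,250:450],(400,300));im[:400,:400]=a;im[:300,400:]=b;cv2.imwrite('pics/f2.png',im)
E
```

```text
movel
 t 24.41 open 0.0393 F gauge xyz 0.19 0.61 -3.01 tcp gauge -38.98 -114.26 380.01
[[-0.     0.866  0.5  ]
 [ 0.    -0.5    0.866]
 [ 1.     0.    -0.   ]] [ 0.40000472 -0.19998498  0.38000668] tilt deg 0.0018153548743673467
```

View pics/f2.png

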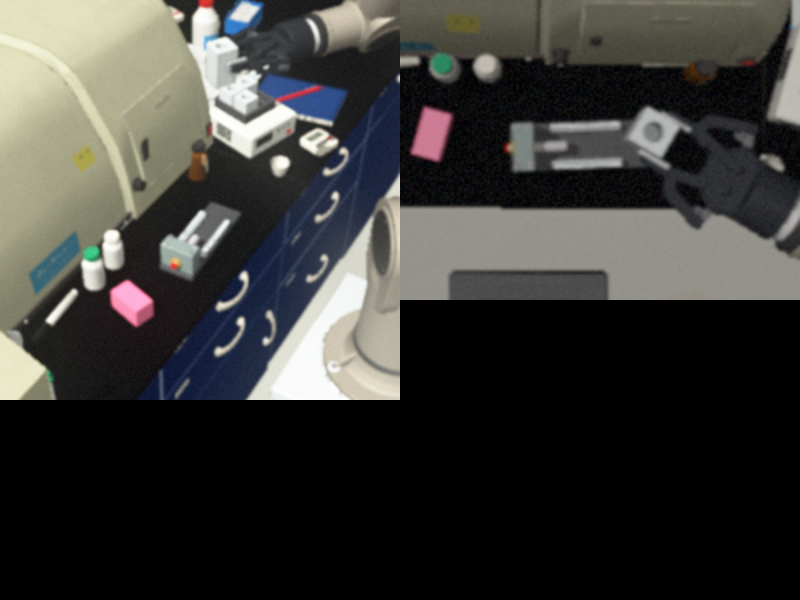

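View pics/f1.png

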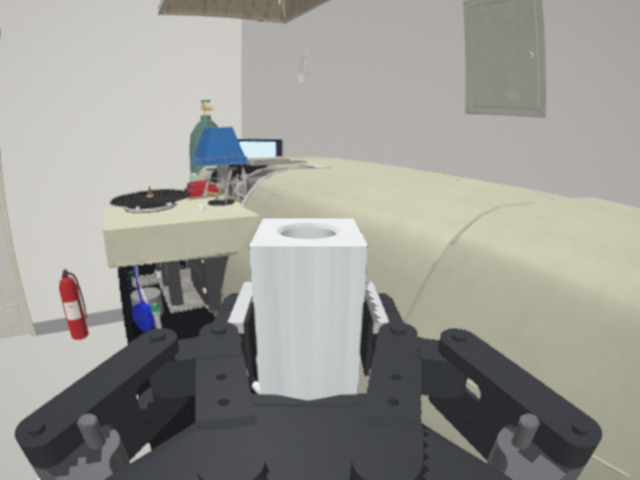

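```bash
python3 - <<'E'
from h import *
for n,a,b in(('top','top0','f1t'),):
    p=cv2.imread('pics/top0.png').astype(int);q=cv2.imread('pics/f1t.png').astype(int)
    for nm,(u,v) in dict(green=(272,224),white=(293,224),amber=(400,226),beaker=(192,223),crucible=(434,273),flask=(176,268),pink=(266,257)).items():
        print(nm,abs(p[v-12:v+12,u-12:u+12]-q[v-12:v+12,u-12:u+12]).mean().round(1))
job.job_done()
E
```

```text
green 4.9
white 4.9
amber 5.5
beaker 4.1
crucible 33.8
flask 5.4
pink 4.1
the job is handed in; nothing more can be done
```

The job is handed in at about 24.5 s of the 58 s allowed. The insert is held well-up and level in the gripper, with its underside about 34 cm above the bench.

- **Finding it:** The light grey block was the insert. Close views showed one plain end and the well at the other. The pink look-alike was not touched.
- **Seating:** It sat in the cradle at the expected height, 101.4 mm at the tool both expected and measured, with low side force. I released and regripped it once so it could settle flat.
- **Gauging:** I slid it over the pin until it stopped hard. The pin's tail moved 4.7 ± 0.3 mm, against the 5 mm expected at home. By measurement the mouth was at y ≈ 76 mm, and the stop is at 75. Pushes of 8, 8 and 20 N moved the tool only 0.1–0.3 mm further each time. The gap at the stop could not be seen directly, so "home" rests on these readings.
- **Final pose:** The tool is level to 0.002°, and the insert looks the same in the gripper as before the turn. The wrist and top views show the well facing up.
- **Surroundings:** Before-and-after top pictures match for all the bottles, the beaker, the flask and the pink block. The crucible's patch differed (33.8 against about 5 for the others), which I put down to the arm partly covering it in that view. The scene camera shows the crucible where it started.

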